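# Fit a taper-shank head to a bench mixer

## Task

Take the blue mixing head out of its stand, set its tapered shank upright into the socket on top of the bench mixer and let go of it. It will stop part way: now tap it down from above until the taper locks with its collar fully home on the socket rim, without overloading the mixer's soft-mounted spindle. Leave the beaker, the amber bottle and the tube rack where they are.

Things in the scene. Friction and masses are not known exactly. Their poses are not given: they have to be found in the camera images.
- head: Mixing head, 0.2 kg: blue cylinder 44 mm across, black flat rubber top, steel collar 50 mm across and 5 mm thick, below it a steel taper shank 42 mm long, 26 mm across at the collar, 14 mm at the tip. Origin on the axis at the collar's underside, z up; rubber top 50 mm above it. Grip the blue part (5 to 48 mm up). Starts upright in the stand, collar on its top.
- stand: White block 90 x 90 x 60 mm, fixed, with a loose 32 mm hole in the middle of its top, 50 mm deep. Origin at the centre of its underside.
- mixer: Bench mixer, fixed: white housing 130 x 150 mm, 80 mm tall, with a grey front panel; a grey cone and the steel spindle rise from its middle. Origin at the centre of its underside.
- socket (a point): Centre of the flat rim (62 mm outside, 40 mm inside) of the mixer's steel spindle, 146 mm above the bench at rest, z up; it moves with the spindle. Inside, four sprung brass jaws form the taper socket. Lightly pushed in, the shank stops with its collar about 6 to 11 mm above the rim; friction then rises to about 14 to 24 N until the collar meets the rim, and the taper holds.
- spindle (a joint): How far the spindle is pushed down on its rubber mount, in m: 0 at rest, bottoming at 0.012. With the head on it, it starts to sink at about 2 N of pressing, then gives 1 mm for each 3 N, and springs back when let go. Its bearing is damaged beyond 0.010, about 32 N.
- beaker: Glass beaker, 58 mm in diameter, 75 mm tall, origin at the centre of its underside. Leave it alone.
- reagent: Amber bottle, 68 mm in diameter, 135 mm tall, origin at the centre of its underside. Leave it alone.
- tube_rack: Low blue tube rack 110 x 56 mm, 42 mm tall with its tubes, origin at the centre of its underside. Leave it alone.

How it is judged:
By the outcome, as a careful person would: the job done as asked, in the order asked, and still so for the second after the job is handed in, with the robot touching nothing.
It also fails if it takes over 61 s, if anything falls off the work surface, if the arm or the gripper's body presses on something with over 40 N, if the wrist force passes 120 N, or if a joint passes its speed limit or range.

## Robot

A 6-joint arm with a two-finger parallel gripper is mounted at the origin on the work surface. World frame = base frame: x ahead of the robot, y to its left, z up, the work surface at z = 0. Lengths are in m, angles in degrees, forces in N, time in s.
With the tool pointing down it reaches from about 0.4 to 0.825 m from the base axis. Payload 7 kg.
Tool frame: the origin (TCP) lies between the finger pads; the fingertips stand 19 mm ahead of it and the grasp point (between the pads) is the TCP (r.tip_extent is the distance from the TCP to the fingertips, in m); z points along the fingers, y is the direction in which the jaws open and shut (so a half turn about z gives the same grasp; the last joint's range is limited). The gripper opens to 88 mm and grips with 3 to 60 N. Pads are 19 mm wide; open, the fingers measure 130 mm over their backs; the gripper's body (78 mm by 193 mm) begins 47 mm behind the grasp point.
Start: joints at [88.757, 20.546, 0.682, 0, -70.136, -16.507], TCP at [0.206, 0.643, 0.246] pointing down, gripper open.
Joint ranges: [-176.03, 176.03], [-82.01, 121.73], [-58.28, 71.71], [-173.87, 95.51], [-174.79, -0.11], [-173.66, 173.66]. Speed limits (degrees/s): [136.94, 136.94, 172.46, 180, 180, 180].

## Interface

Orientations are given as [roll, pitch, yaw] about the fixed x, y, z axes, in that order (R = Rz(yaw) Ry(pitch) Rx(roll)).
In Python, from plant import r, capture, workorder, spotter gives the robot as it stands.
- The arm moves only by the tool step_arm, never from a script. Its argument "motion" is a list of rows, each a list of 5 numbers: the finger opening in m, from 0 to 0.0876, then the shift along the tool's x, y, z in m, then the turn about the tool's z in rad. In form: [[grip, dx, dy, dz, roll], ...]. A call has 1 to 5 rows; each row is the pose to reach, as a shift and turn from the pose commanded when the call began, along the tool's axes at that moment; what a row does not reach only later rows make up. A row lasts 1/8 s, in which the tool goes at most 62.5 mm and 10.7 degrees, less where a joint would pass 70% of its speed; a pose out of reach is approached as far as the arm can. A call with a gripper value outside its range is refused whole. The fingers move at their own pace and stop on an object; "newtons" is the grip in N (left out, the last holds). Time passes only in rows, so rows that repeat a pose let the fingers close. It gives the time, the measured TCP pose, the force and the opening at its end, in the units of the state.
- r.get_state(): the state, without advancing time (a new reading comes with each control period).
- capture(name): name is "side" or "top" or "wrist"; returns a dict with "image" (400x640x3 uint8, red, green, blue), "z_map" (400x640 float32, m along the optical axis (not along the pixel's ray), 0 where there is no reading), "fx", "fy", "cx", "cy" (pixels), "pose" (4x4, takes a point from camera to world coordinates). Camera axes: x right, y down, z forward; pixel columns grow to the right and rows downward; lengths in m; the calibration is good to about 2 mm. A picture is of the moment at which its call begins.
- workorder.close_job(): hands the job in, once; it reports no verdict.
Trained networks look in the newest picture that a camera, given by its name, has taken for a name from the list of things; names that differ only in an ending like _2 or _b are one class to them, and where a whole thing is asked for, a point or a joint stands for the part that bears it (a point fixed in the world has none). Each returns a list of dicts, best first, with "p" (0 to 1); they miss things now and then, are a little off and sometimes report something else, mostly with a low value. They report only what shows in the picture. A call takes as long as a camera call.
- spotter.regions_of(camera, label): "mask" (400x640 bool, what is visible of it).
- spotter.tip_of(camera, label): "location" ([x, y, z] in m, in world coordinates, good to about 4 mm: a listed point, or the origin of a listed thing).
The state is a dict: "time_s": time; "joints": joint angles; "qd": joint speeds; "joint_torque": joint torques, N m; "tcp_pos": TCP position; "eef_rot": TCP orientation; "contact_force": force on the tool from outside, world axes, zero at the start; "moment": the same for the moment, N m; "gripper_width": finger opening in m.
Only numpy, scipy, OpenCV 4.12 (cv2) and the standard library are available. Lean on these libraries where they do the work, as an engineer would, in place of code of your own. Each camera call takes 0.05 s, during which the arm holds its last target.

## Working session

There is one attempt and no reset: what is moved stays moved. The work goes in short steps, Python scripts to look and compute and a tool call to move; the robot and the scene stay as the last step left them, time stands still between calls to the robot, and variables do not carry over. Pictures are saved under pics/ and viewed, and the job is handed in when it is done.

Besides the shell and the picture viewer there is one more tool, called after "Emit:" in YAML: its name, and indented under it one key for each argument. step_arm: Moves the arm, as the interface text tells. Its arguments: {"type":"object","properties":{"motion":{"type":"array","items":{"type":"array","items":{"type":"number"}}},"newtons":{"type":"number"}},"required":["motion"]}

```bash
mkdir -p pics; ls
python3 - <<'E'
from plant import r, capture, workorder, spotter
import cv2
s=r.get_state()
for k,v in s.items(): print(k,v)
print(r.tip_extent)
for c in ["side","top","wrist"]:
    d=capture(c); cv2.imwrite(f"pics/{c}0.png",d["image"][:,:,::-1])
    for l in ["head","stand","mixer","socket","beaker","reagent","tube_rack"]:
        print(c,l,[(round(x["p"],2),[round(float(q),4) for q in x["location"]]) for x in spotter.tip_of(c,l)][:2])
E
```

```text
pics
time_s 0.0
joints [ 8.87584697e+01  2.05935532e+01  6.33207167e-01 -2.01941183e-02
 -7.01356582e+01 -1.65082797e+01]
qd [ 0.017992   -0.02032672 -0.1183921  -0.09007725  0.01709825 -0.01627999]
joint_torque [-1.27164363e-03 -5.82710016e+01  2.93047893e+01  6.99743852e+00
  6.81135280e-03 -1.60322097e-04]
tcp_pos [0.20564876 0.64242603 0.24459422]
eef_rot [ 1.79902559e+02 -9.08167505e-03 -1.77566801e+01]
contact_force [-0.11648446  0.26732917  0.06517246]
moment [ 0.00021263 -0.00706936 -0.01754146]
gripper_width 0.08736744081778931
0.019
side head [(0.86, [0.5812, 0.197, 0.063]), (0.62, [0.5633, 0.0021, 0.0036])]
side stand [(0.96, [0.5795, 0.1966, -0.0003])]
side mixer [(0.65, [0.4017, -0.0184, -0.0041]), (0.63, [0.528, -0.2155, 0.0021])]
side socket [(0.85, [0.526, -0.215, 0.1489]), (0.24, [0.5283, -0.2149, 0.0025])]
side beaker [(0.8, [0.4016, -0.0211, 0.0016])]
side reagent [(0.76, [0.7302, -0.0442, -0.003])]
side tube_rack [(0.97, [0.5627, -0.0021, 0.001])]
top head [(0.73, [0.5827, 0.2002, 0.0629])]
top stand [(0.59, [0.5759, 0.1942, -0.0029]), (0.37, [0.404, -0.0252, 0.0018])]
top mixer [(0.83, [0.5227, -0.2155, 0.0033])]
top socket [(0.89, [0.525, -0.2157, 0.1433])]
top beaker [(0.89, [0.4045, -0.0213, -0.0014])]
top reagent [(0.87, [0.7252, -0.0472, 0.0013]), (0.32, [0.5623, 0.0017, -0.0035])]
top tube_rack [(0.96, [0.5623, 0.0018, -0.0002])]
wrist head []
wrist stand []
wrist mixer []
wrist socket []
wrist beaker []
wrist reagent []
wrist tube_rack []
```

View pics/side0.png

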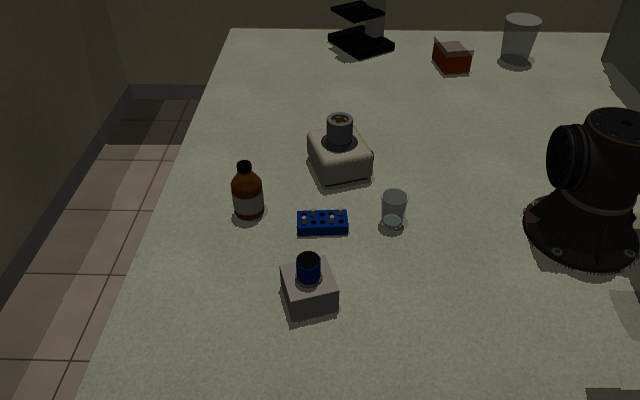

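View pics/top0.png

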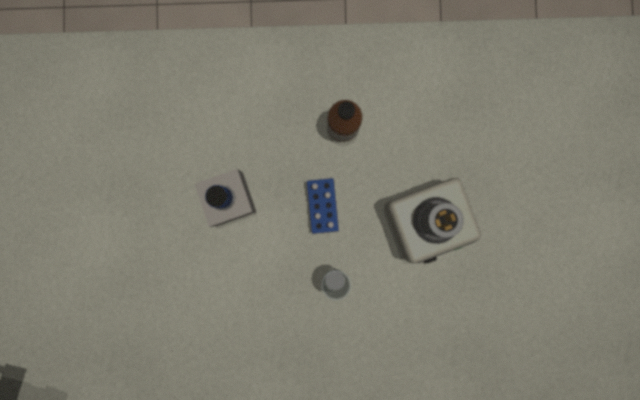

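The side view shows the head in its stand at about (308,268), the mixer socket at (340,125), and the rack, beaker and bottle in between. In the top view the head is at (219,197) and the socket at (446,219). I'll refine both from the depth data.

```bash
cat > h.py <<'E'
from plant import r, capture, workorder, spotter
import numpy as np, cv2
def cloud(d):
    z=d["z_map"]; v,u=np.indices(z.shape)
    P=np.stack([(u-d["cx"])/d["fx"]*z,(v-d["cy"])/d["fy"]*z,z],-1)
    T=d["pose"]; W=P@T[:3,:3].T+T[:3,3]; W[z<=0]=np.nan
    return W
def near(W,c,rad,z0,z1):
    m=(np.hypot(W[...,0]-c[0],W[...,1]-c[1])<rad)&(W[...,2]>z0)&(W[...,2]<z1)
    return m
def circ(m,W):
    # centre of enclosing circle of top-plane pts
    p=W[m][:,:2].astype(np.float32)
    return cv2.minEnclosingCircle(p), p.mean(0), len(p), np.median(W[m][:,2])
E
python3 - <<'E'
from h import *
for c in ["side","top"]:
    d=capture(c); W=cloud(d)
    print(c,"fx",d["fx"],"cam",d["pose"][:3,3].round(3))
    for n,cc,z0,z1 in [("headtop",(.581,.198),.104,.118),("rim",(.526,-.215),.140,.153)]:
        m=near(W,cc,.045,z0,z1); print(n,circ(m,W))
    m=near(W,(.58,.197),.08,.052,.066)
    print("stand rect",cv2.minAreaRect(W[m][:,:2].astype(np.float32)),np.median(W[m][:,2]))
    m=near(W,(.526,-.215),.12,.07,.085)
    print("mixer rect",cv2.minAreaRect(W[m][:,:2].astype(np.float32)))
E
```

```text
side fx 508.6397871057998 cam [0.535 0.811 0.782]
headtop (((0.578758180141449, 0.1999530792236328), 0.02242475189268589), array([0.5786886 , 0.20128717], dtype=float32), 379, np.float64(0.10928268195595803))
rim (((0.525730311870575, -0.21223010122776031), 0.033476125448942184), array([ 0.5241303 , -0.21044523], dtype=float32), 272, np.float64(0.14464826387743962))
stand rect ((0.5787167549133301, 0.1986878663301468), (0.09082578122615814, 0.09275539219379425), 18.089502334594727) 0.05978789261281947
mixer rect ((0.5259113311767578, -0.21159806847572327), (0.12824761867523193, 0.15263375639915466), 18.97120475769043)
top fx 418.5692407152557 cam [ 0.526 -0.     0.879]
headtop (((0.5765960216522217, 0.19599655270576477), 0.022095710039138794), array([0.5769276, 0.1956343], dtype=float32), 429, np.float64(0.10827177043525704))
rim (((0.5227062106132507, -0.21542251110076904), 0.03125009685754776), array([ 0.52324575, -0.21502553], dtype=float32), 666, np.float64(0.14424889586328415))
stand rect ((0.5774847269058228, 0.1957622766494751), (0.09084270149469376, 0.09090976417064667), 17.983386993408203) 0.05863152619807466
mixer rect ((0.522786021232605, -0.2149524986743927), (0.12814147770404816, 0.14815184473991394), 18.860750198364258)
```

Emit:
step_arm:
  motion:
    - [0.0876,0.05,0.032,0,0]
    - [0.0876,0.1,0.063,0,0]
    - [0.0876,0.15,0.095,0,0]
    - [0.0876,0.2,0.127,0,0]
    - [0.0876,0.245,0.155,0,0]

```text
time_s: 1.92
tcp_pos: [0.3929, 0.4188, 0.246]
eef_rot: [-180.0, -0.0, -17.8]
contact_force: [1.4, 0.9, 0.4]
gripper_width: 0.0874
```

Emit:
step_arm:
  motion:
    - [0.0876,0.05,0.032,0,0]
    - [0.0876,0.1,0.063,0,0]
    - [0.0876,0.15,0.095,0,0]
    - [0.0876,0.2,0.127,0,0]
    - [0.0876,0.245,0.156,0.026,0]

```text
time_s: 2.55
tcp_pos: [0.5801, 0.1962, 0.2216]
eef_rot: [-179.8, -0.2, -17.7]
contact_force: [0.4, 0.9, -0.5]
gripper_width: 0.0877
```

Run:
```python
from h import *
s=r.get_state(); print(s["time_s"],s["tcp_pos"],s["eef_rot"],s["joints"],s["contact_force"])
d=capture("wrist"); print(d["pose"].round(3))
cv2.imwrite("pics/w1.png",d["image"][:,:,::-1])
W=cloud(d); m=near(W,(.578,.198),.045,.1,.118); print(m.sum(), circ(m,W) if m.sum() else 0)
print([(x["p"],x["location"]) for x in spotter.tip_of("wrist","head")])
d=capture("side");cv2.imwrite("pics/s1.png",d["image"][:,:,::-1])
```

```text
2.55 [0.58010811 0.19618238 0.22164343] [-179.79203911   -0.2039917   -17.74482977] [ 3.69655987e+01  1.54682582e+01 -9.82651206e+00  5.14040470e-02
 -6.44176444e+01  3.52678614e+01] [ 0.42597999  0.93863728 -0.47218218]
[[-0.304 -0.923 -0.237  0.645]
 [-0.953  0.294  0.078  0.175]
 [-0.003  0.25  -0.968  0.361]
 [ 0.     0.     0.     1.   ]]
1908 (((0.5794461369514465, 0.19648785889148712), 0.021993570029735565), array([0.58086234, 0.19601981], dtype=float32), 1908, np.float64(0.1099321790680749))
[(0.95, [0.5801, 0.1966, 0.0576])]
```

View pics/w1.png

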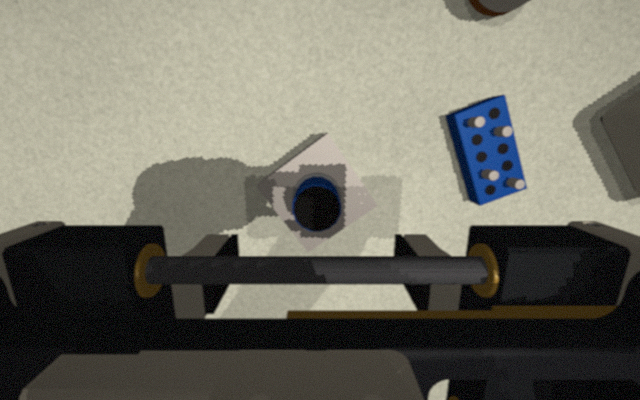

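Wrist view: the rubber top is at (319,205), centred between the fingers. The TCP is within 1 mm of the axis, so I'll descend and grip.

Emit:
step_arm:
  motion:
    - [0.0876,0,0,0.04,0]
    - [0.0876,0,0,0.08,0]
    - [0.0876,0,0,0.11,0]
    - [0.0876,0,0,0.129,0]
    - [0.0876,0,0,0.129,0]

```text
time_s: 3.32
tcp_pos: [0.5767, 0.1977, 0.0897]
eef_rot: [179.9, 0.1, -17.7]
contact_force: [-0.4, -0.5, -0.1]
gripper_width: 0.0875
```

Emit:
step_arm:
  motion:
    - [0.03,0,0,0,0]
    - [0.03,0,0,0,0]
    - [0.03,0,0,0,0]
    - [0.03,0,0,0,0]
    - [0.03,0,0,0,0]
  newtons: 30

```text
time_s: 3.95
tcp_pos: [0.5777, 0.1972, 0.0907]
eef_rot: [-180.0, -0.0, -17.8]
contact_force: [-1.5, -0.7, 3.2]
gripper_width: 0.0436
```

Emit:
step_arm:
  motion:
    - [0.03,0,0,-0.02,0]
    - [0.03,0,0,-0.06,0]
    - [0.03,0,0,-0.11,0]
    - [0.03,0,0,-0.15,0]
    - [0.03,0,0,-0.16,0]

```text
time_s: 4.58
tcp_pos: [0.5785, 0.1977, 0.2533]
eef_rot: [-179.8, -0.2, -17.7]
contact_force: [-0.7, 1.9, -3.5]
gripper_width: 0.0436
```

Run:
```python
from h import *
s=r.get_state(); print(s["time_s"],s["tcp_pos"],s["eef_rot"],s["contact_force"],s["gripper_width"])
for c in ["side","top","wrist"]:
    d=capture(c);cv2.imwrite(f"pics/{c}2.png",d["image"][:,:,::-1])
    print(c,[(x["p"],x["location"]) for x in spotter.tip_of(c,"head")])
```

```text
4.575 [0.5784662  0.19768176 0.25326128] [-1.79814157e+02 -1.51604363e-01 -1.77479758e+01] [-0.65665821  1.88784297 -3.50777989] 0.0436091189136215
side [(0.89, [0.5812, 0.196, 0.2275])]
top [(0.68, [0.5806, 0.1989, 0.2215])]
wrist [(0.57, [0.5789, 0.1964, 0.2118])]
```

Emit:
step_arm:
  motion:
    - [0.03,0.008,0.04,0,0]
    - [0.03,0.017,0.09,0,0]
    - [0.03,0.026,0.14,0,0]
    - [0.03,0.035,0.19,0,0]
    - [0.03,0.044,0.24,0,0]

```text
time_s: 5.5
tcp_pos: [0.5455, -0.0463, 0.2493]
eef_rot: [179.9, 0.1, -17.7]
contact_force: [0.9, -0.4, -2.9]
gripper_width: 0.0437
```

Emit:
step_arm:
  motion:
    - [0.03,0.009,0.05,0,0]
    - [0.03,0.018,0.1,0,0]
    - [0.03,0.026,0.14,0,0]
    - [0.03,0.03,0.168,0,0]
    - [0.03,0.03,0.168,0,0]

```text
time_s: 6.12
tcp_pos: [0.5227, -0.2155, 0.249]
eef_rot: [180.0, 0.2, -17.9]
contact_force: [-0.7, 0.2, -2.5]
gripper_width: 0.0437
```

Run:
```python
from h import *
s=r.get_state(); print(s["time_s"],s["tcp_pos"],s["eef_rot"],s["contact_force"],s["gripper_width"])
for c in ["side","top","wrist"]:
    d=capture(c);cv2.imwrite(f"pics/{c}3.png",d["image"][:,:,::-1])
    for l in ["head","socket"]:
        print(c,l,[(x["p"],x["location"]) for x in spotter.tip_of(c,l)])
    if c=="side":
        im=cv2.resize(d["image"][60:180,260:420],None,fx=5,fy=5,interpolation=cv2.INTER_CUBIC); cv2.imwrite("pics/side3z.png",im[:,:,::-1])
```

```text
6.125 [ 0.52270969 -0.21548775  0.24898811] [ 1.79960919e+02  1.53227922e-01 -1.79089148e+01] [-0.66924128  0.21601137 -2.46488643] 0.04367475142369444
side head [(0.71, [0.5276, -0.2169, 0.2214])]
side socket [(0.87, [0.527, -0.213, 0.151])]
top head [(0.62, [0.5768, 0.1944, -0.0018])]
top socket []
wrist head [(0.58, [0.5256, -0.2145, 0.2137])]
wrist socket [(0.83, [0.5252, -0.2197, 0.148])]
```

View pics/side3z.png

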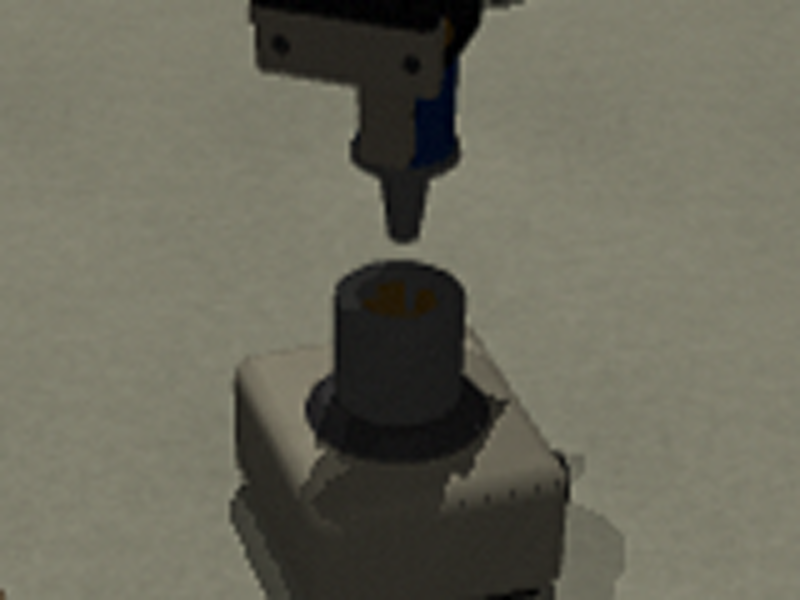

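View pics/wrist3.png

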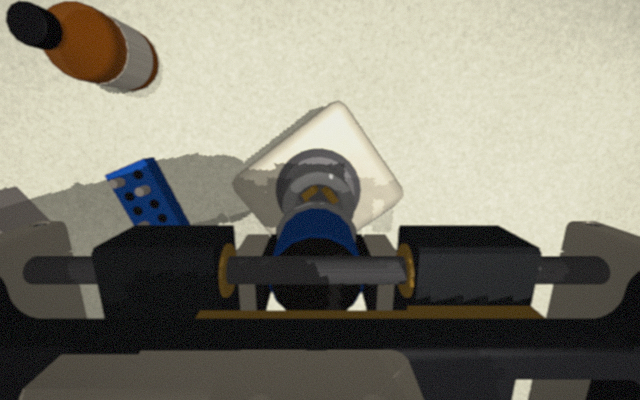

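Side view: the shank tip is at about zoom (403,240), almost centred above the socket at (400,290). I'll fit the walls to quantify the offset.

```bash
cat >> h.py <<'E'
from scipy.optimize import least_squares
def fitc(p,R,c0):
    f=lambda q: np.hypot(p[:,0]-q[0],p[:,1]-q[1])-R
    o=least_squares(f,c0,loss="soft_l1",f_scale=.001); return o.x.round(4),np.abs(o.fun).mean().round(4),len(p)
E
python3 - <<'E'
from h import *
for c in ["side","wrist"]:
    d=capture(c); W=cloud(d); cc=(.525,-.215)
    sp=W[near(W,cc,.036,.125,.141)]; print(c,"spindle",fitc(sp,.031,cc))
    m=near(W,cc,.04,.139,.150); 
    print(" rim",circ(m,W))
    img=d["image"].astype(int); blue=(img[...,2]>img[...,0]+20)
    b=W[near(W,cc,.04,.222,.262)&blue]; print(" blue",fitc(b,.022,cc))
    # shank: cone radius 7 at z0-42 ..13 at z0 ; z0=collar ~.219
    p=W[near(W,cc,.03,.178,.214)]
    z0=.219; f=lambda q: np.hypot(p[:,0]-q[0],p[:,1]-q[1])-(.013-(z0-p[:,2])/.042*.006)
    o=least_squares(f,cc,loss="soft_l1",f_scale=.001); print(" shank",o.x.round(4),np.abs(o.fun).mean().round(4),len(p))
    q=W[near(W,cc,.03,.2,.235)]
    print(" lowest z of head", np.nanmin(W[near(W,cc,.02,.16,.23)][:,2]))
print(r.get_state()["tcp_pos"])
E
```

```text
side spindle (array([ 0.5245, -0.2126]), np.float64(0.0056), 218)
 rim (((0.5220896601676941, -0.21275313198566437), 0.034877438098192215), array([ 0.5240885 , -0.21045257], dtype=float32), 293, np.float64(0.14448647141426985))
 blue (array([ 0.5254, -0.2121]), np.float64(0.0011), 92)
 shank [ 0.5247 -0.2124] 0.001 95
 lowest z of head 0.17744672126446637
wrist spindle (array([ 0.5247, -0.2135]), np.float64(0.0063), 209)
 rim (((0.5254669189453125, -0.21548601984977722), 0.03096955642104149), array([ 0.5390013 , -0.22071734], dtype=float32), 1593, np.float64(0.14574392086231058))
 blue (array([ 0.5253, -0.2139]), np.float64(0.0002), 1447)
 shank [ 0.525 -0.215] nan 0<stdin>:12: RuntimeWarning: Mean of empty slice.
  ret = ret.dtype.type(ret / rcount)
Traceback (most recent call last):
ValueError: zero-size array to reduction operation fmin which has no identity
```

Aligned within about 1 mm. I'll lower in stages and watch the force.

Emit:
step_arm:
  motion:
    - [0.03,0,0.0007,0.015,0]
    - [0.03,0,0.0007,0.03,0]
    - [0.03,0,0.0007,0.042,0]
    - [0.03,0,0.0007,0.05,0]
    - [0.03,0,0.0007,0.05,0]

```text
time_s: 7.3
tcp_pos: [0.5232, -0.2145, 0.1997]
eef_rot: [180.0, 0.1, -17.8]
contact_force: [0.3, 0.2, -2.9]
gripper_width: 0.0433
```

Emit:
step_arm:
  motion:
    - [0.03,0,0,0.002,0]
    - [0.03,0,0,0.004,0]
    - [0.03,0,0,0.006,0]
    - [0.03,0,0,0.006,0]

```text
time_s: 7.8
tcp_pos: [0.5235, -0.2145, 0.1945]
eef_rot: [-180.0, 0.0, -17.8]
contact_force: [0.3, 0.2, -2.3]
gripper_width: 0.0435
```

Emit:
step_arm:
  motion:
    - [0.03,0,0,0.001,0]
    - [0.03,0,0,0.002,0]
    - [0.03,0,0,0.002,0]

```text
time_s: 8.18
tcp_pos: [0.5235, -0.2145, 0.1924]
eef_rot: [180.0, 0.0, -17.8]
contact_force: [-1.1, -0.6, -2.5]
gripper_width: 0.0434
```

Emit:
step_arm:
  motion:
    - [0.03,0,0,0.001,0]
    - [0.03,0,0,0.002,0]
    - [0.03,0,0,0.003,0]
    - [0.03,0,0,0.003,0]

```text
time_s: 8.68
tcp_pos: [0.5235, -0.2146, 0.1895]
eef_rot: [180.0, 0.0, -17.7]
contact_force: [0.2, 0.1, -2.9]
gripper_width: 0.0432
```

Emit:
step_arm:
  motion:
    - [0.03,0,0,0.001,0]
    - [0.03,0,0,0.002,0]
    - [0.03,0,0,0.002,0]

```text
time_s: 9.05
tcp_pos: [0.5236, -0.2146, 0.1875]
eef_rot: [180.0, -0.0, -17.7]
contact_force: [-0.8, -0.3, -2.0]
gripper_width: 0.0439
```

Emit:
step_arm:
  motion:
    - [0.03,0,0,0.001,0]
    - [0.03,0,0,0.002,0]
    - [0.03,0,0,0.002,0]

```text
time_s: 9.43
tcp_pos: [0.5235, -0.2147, 0.1856]
eef_rot: [180.0, -0.0, -17.7]
contact_force: [-0.1, -2.0, -1.1]
gripper_width: 0.0434
```

Emit:
step_arm:
  motion:
    - [0.03,0,0,0.001,0]
    - [0.03,0,0,0.001,0]
    - [0.03,0,0,0.001,0]

```text
time_s: 9.8
tcp_pos: [0.5236, -0.2147, 0.1848]
eef_rot: [180.0, -0.0, -17.7]
contact_force: [-0.6, -1.9, 1.3]
gripper_width: 0.0431
```

Emit:
step_arm:
  motion:
    - [0.03,0,0.0005,0,0]
    - [0.03,0,0.0005,0.001,0]
    - [0.03,0,0.0005,0.001,0]

```text
time_s: 10.18
tcp_pos: [0.5236, -0.2149, 0.1837]
eef_rot: [-180.0, -0.0, -17.7]
contact_force: [-0.9, 0.4, 2.9]
gripper_width: 0.0437
```

Emit:
step_arm:
  motion:
    - [0.06,0,0,0,0]
    - [0.0876,0,0,0,0]
    - [0.0876,0,0,0,0]
    - [0.0876,0,0,0,0]

```text
time_s: 10.68
tcp_pos: [0.5233, -0.215, 0.1835]
eef_rot: [180.0, 0.0, -17.7]
contact_force: [-0.2, -0.3, 0.4]
gripper_width: 0.0778
```

Run:
```python
from h import *
s=r.get_state(); print(s["time_s"],s["tcp_pos"],s["contact_force"],s["gripper_width"])
d=capture("side"); im=cv2.resize(d["image"][60:180,260:420],None,fx=5,fy=5,interpolation=cv2.INTER_CUBIC); cv2.imwrite("pics/side4z.png",im[:,:,::-1])
```

```text
10.675 [ 0.52334137 -0.21498432  0.1834511 ] [-0.24871636 -0.28193657  0.42380321] 0.0777546263930457
```

View pics/side4z.png

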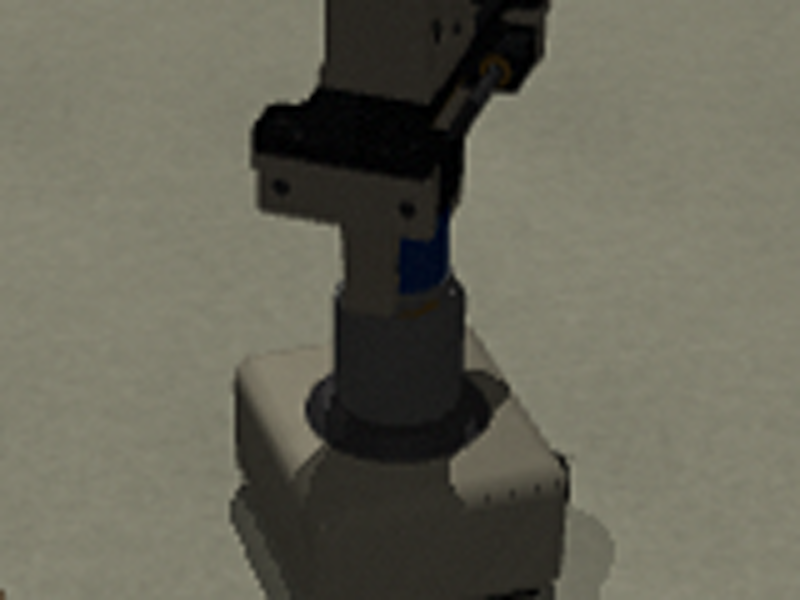

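The head stands upright in the socket with the fingers clear of it. I'll raise, close the fingers and look.

Emit:
step_arm:
  motion:
    - [0.0876,0,0,-0.015,0]
    - [0.0876,0,0,-0.05,0]
    - [0.0876,0,0,-0.09,0]
    - [0.0,0,0,-0.1,0]
    - [0.0,0,0,-0.1,0]

```text
time_s: 11.35
tcp_pos: [0.5236, -0.215, 0.2847]
eef_rot: [-180.0, -0.1, -17.8]
contact_force: [0.1, -0.5, -0.7]
gripper_width: 0.0728
```

Emit:
step_arm:
  motion:
    - [0.0,0,0,0,0]
    - [0.0,0,0,0,0]
    - [0.0,0,0,0,0]
    - [0.0,0,0,0,0]
    - [0.0,0,0,0,0]

```text
time_s: 11.98
tcp_pos: [0.5234, -0.215, 0.2834]
eef_rot: [180.0, 0.0, -17.8]
contact_force: [0.2, -0.2, 0.0]
gripper_width: 0.0231
```

Run:
```python
from h import *
s=r.get_state(); print(s["time_s"],s["tcp_pos"],s["contact_force"],s["gripper_width"])
for c in ["side","wrist"]:
    d=capture(c); W=cloud(d); cc=(.525,-.215)
    im=d["image"]
    if c=="side": im=cv2.resize(im[60:180,260:420],None,fx=5,fy=5,interpolation=cv2.INTER_CUBIC)
    cv2.imwrite(f"pics/{c}5.png",im[:,:,::-1])
    for n,z0,z1 in [("top",.196,.212),("rim",.140,.1495)]:
        m=near(W,cc,.035,z0,z1); print(c,n,circ(m,W) if m.sum() else 0)
```

```text
11.975 [ 0.52335745 -0.21503418  0.28342416] [ 0.22537371 -0.15310011  0.04961977] 0.023136869803538712
side top (((0.5246270298957825, -0.21166278421878815), 0.02257608063519001), array([ 0.5245634 , -0.20798922], dtype=float32), 184, np.float64(0.2026317362355089))
side rim (((0.5243343114852905, -0.21050038933753967), 0.030788052827119827), array([ 0.52474594, -0.1981763 ], dtype=float32), 175, np.float64(0.1447201244941796))
wrist top (((0.5255512595176697, -0.21524734795093536), 0.022071706131100655), array([ 0.52675736, -0.21594952], dtype=float32), 2409, np.float64(0.20350102470991677))
wrist rim (((0.5254579782485962, -0.21549545228481293), 0.03088427148759365), array([ 0.54040915, -0.22053817], dtype=float32), 769, np.float64(0.1459175124509955))
```

View pics/side5.png

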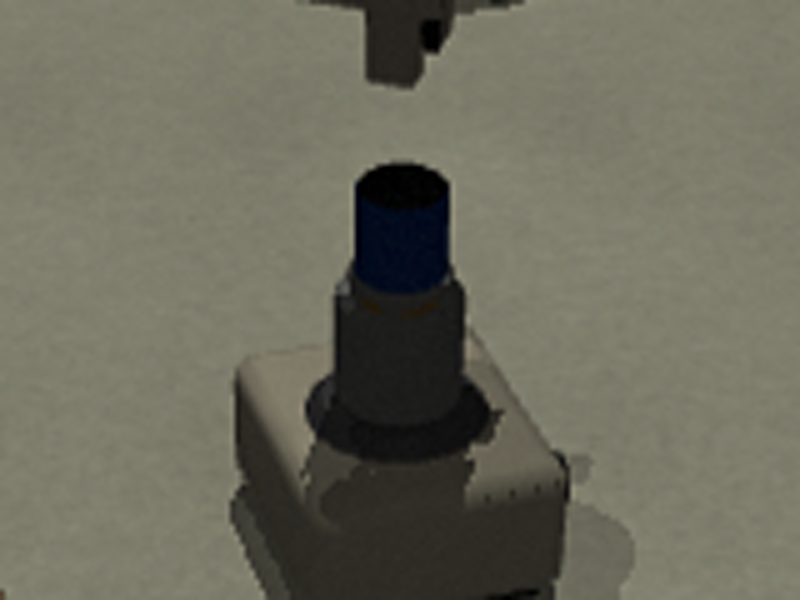

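View pics/wrist5.png

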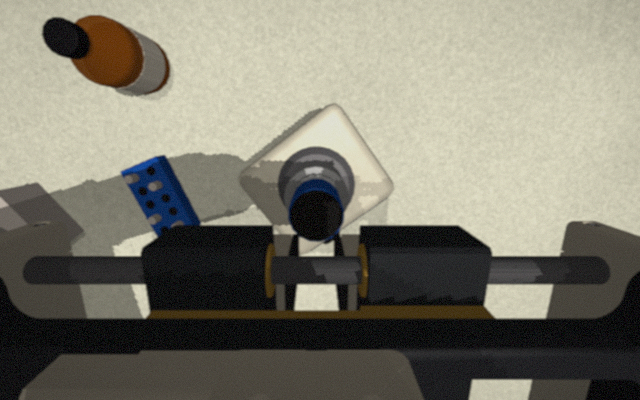

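The head stands upright in the socket, collar about 7.5 mm above the rim, centred under the closing fingers. I'll move down to just above the rubber top.

Emit:
step_arm:
  motion:
    - [0.0,0.001,0,0.02,0]
    - [0.0,0.001,0,0.04,0]
    - [0.0,0.001,0,0.052,0]
    - [0.0,0.001,0,0.055,0]
    - [0.0,0.001,0,0.055,0]
  newtons: 30

```text
time_s: 12.7
tcp_pos: [0.5246, -0.2154, 0.229]
eef_rot: [180.0, -0.0, -17.7]
contact_force: [-0.0, -0.4, -0.1]
gripper_width: 0.0002
```

Emit:
step_arm:
  motion:
    - [0.0,0,0,0.001,0]
    - [0.0,0,0,0.002,0]
    - [0.0,0,0,0.003,0]
    - [0.0,0,0,0.004,0]
    - [0.0,0,0,0.004,0]

```text
time_s: 13.32
tcp_pos: [0.5243, -0.2153, 0.2245]
eef_rot: [180.0, 0.0, -17.8]
contact_force: [0.5, -0.2, 0.1]
gripper_width: 0.0004
```

Emit:
step_arm:
  motion:
    - [0.0,0,0,0.001,0]
    - [0.0,0,0,0.002,0]
    - [0.0,0,0,0.002,0]

```text
time_s: 13.7
tcp_pos: [0.5245, -0.2154, 0.2228]
eef_rot: [180.0, -0.0, -17.7]
contact_force: [-0.3, -0.2, 2.3]
gripper_width: 0.0005
```

Emit:
step_arm:
  motion:
    - [0.0,0,0,0.001,0]
    - [0.0,0,0,0.002,0]
    - [0.0,0,0,0.002,0]

```text
time_s: 14.08
tcp_pos: [0.5246, -0.2154, 0.2209]
eef_rot: [180.0, -0.0, -17.7]
contact_force: [-0.1, 0.7, 4.4]
gripper_width: 0.0005
```

Emit:
step_arm:
  motion:
    - [0.0,0,0,0.001,0]
    - [0.0,0,0,0.002,0]
    - [0.0,0,0,0.002,0]

```text
time_s: 14.45
tcp_pos: [0.5247, -0.2155, 0.2192]
eef_rot: [180.0, -0.1, -17.7]
contact_force: [-0.7, 0.4, 7.3]
gripper_width: 0.0003
```

Emit:
step_arm:
  motion:
    - [0.0,0,0,0.001,0]
    - [0.0,0,0,0.002,0]
    - [0.0,0,0,0.002,0]

```text
time_s: 14.82
tcp_pos: [0.5248, -0.2156, 0.2176]
eef_rot: [180.0, -0.1, -17.7]
contact_force: [-1.5, 0.3, 9.2]
gripper_width: 0.0007
```

Emit:
step_arm:
  motion:
    - [0.0,0,0,0.001,0]
    - [0.0,0,0,0.002,0]
    - [0.0,0,0,0.002,0]

```text
time_s: 15.2
tcp_pos: [0.525, -0.2157, 0.216]
eef_rot: [180.0, -0.1, -17.7]
contact_force: [-1.4, 1.0, 11.6]
gripper_width: 0.0004
```

Emit:
step_arm:
  motion:
    - [0.0,0,0,0.001,0]
    - [0.0,0,0,0.002,0]
    - [0.0,0,0,0.002,0]

```text
time_s: 15.58
tcp_pos: [0.5252, -0.2157, 0.2144]
eef_rot: [180.0, -0.2, -17.7]
contact_force: [-2.0, 1.0, 13.8]
gripper_width: 0.0004
```

Emit:
step_arm:
  motion:
    - [0.0,0,0,0.001,0]
    - [0.0,0,0,0.002,0]
    - [0.0,0,0,0.002,0]

```text
time_s: 15.95
tcp_pos: [0.5253, -0.2158, 0.2128]
eef_rot: [180.0, -0.2, -17.7]
contact_force: [-1.8, 0.9, 15.4]
gripper_width: 0.0005
```

Emit:
step_arm:
  motion:
    - [0.0,0,0,0.001,0]
    - [0.0,0,0,0.002,0]
    - [0.0,0,0,0.002,0]

```text
time_s: 16.32
tcp_pos: [0.5255, -0.2159, 0.2111]
eef_rot: [180.0, -0.2, -17.7]
contact_force: [-1.9, 1.3, 17.0]
gripper_width: 0.0004
```

Emit:
step_arm:
  motion:
    - [0.0,0,0,0.001,0]
    - [0.0,0,0,0.001,0]

```text
time_s: 16.58
tcp_pos: [0.5255, -0.216, 0.2103]
eef_rot: [180.0, -0.2, -17.7]
contact_force: [-3.0, 0.9, 18.0]
gripper_width: 0.0005
```

Emit:
step_arm:
  motion:
    - [0.0,0,0,0.001,0]
    - [0.0,0,0,0.001,0]

```text
time_s: 16.82
tcp_pos: [0.5256, -0.216, 0.2095]
eef_rot: [180.0, -0.2, -17.7]
contact_force: [-2.9, 1.0, 20.1]
gripper_width: 0.0004
```

Emit:
step_arm:
  motion:
    - [0.0,0,0,0.001,0]
    - [0.0,0,0,0.001,0]

```text
time_s: 17.08
tcp_pos: [0.5257, -0.216, 0.2088]
eef_rot: [180.0, -0.3, -17.7]
contact_force: [-4.1, 2.2, 21.0]
gripper_width: 0.0009
```

Run:
```python
from h import *
for i in range(2):
    s=r.get_state(); print(s["time_s"],s["tcp_pos"],s["contact_force"])
    d=capture("side")
im=cv2.resize(d["image"][70:150,290:390],None,fx=7,fy=7,interpolation=cv2.INTER_CUBIC); cv2.imwrite("pics/side6.png",im[:,:,::-1])
```

```text
17.075 [ 0.52565784 -0.21599652  0.20884401] [-4.05778167  2.230606   20.95384162]
17.125 [ 0.52565996 -0.21604097  0.2088872 ] [-4.41319382  1.44743439 20.74419372]
```

View pics/side6.png

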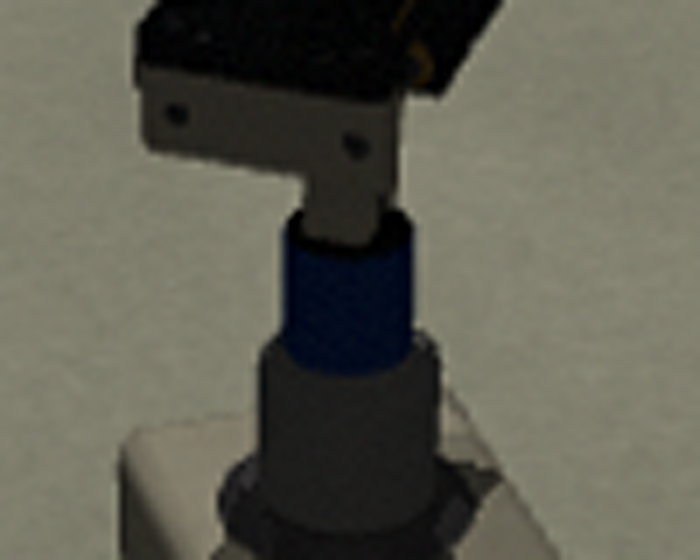

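Emit:
step_arm:
  motion:
    - [0.0,0,0,0.001,0]
    - [0.0,0,0,0.001,0]

```text
time_s: 17.42
tcp_pos: [0.5256, -0.216, 0.2081]
eef_rot: [180.0, -0.3, -17.7]
contact_force: [-4.7, 2.5, 23.4]
gripper_width: 0.0007
```

Emit:
step_arm:
  motion:
    - [0.0,0,0,0.001,0]
    - [0.0,0,0,0.001,0]

```text
time_s: 17.68
tcp_pos: [0.5256, -0.2161, 0.2074]
eef_rot: [180.0, -0.3, -17.7]
contact_force: [-5.4, 3.2, 25.3]
gripper_width: 0.0002
```

The stiffness is now 3 N/mm, which is the spindle mount alone, so the collar is home at about 25 N. I'll back off and check.

Emit:
step_arm:
  motion:
    - [0.0,0,0,-0.004,0]
    - [0.0,0,0,-0.008,0]
    - [0.0,0,0,-0.015,0]
    - [0.0,0,0,-0.03,0]
    - [0.0,0,0,-0.05,0]

```text
time_s: 18.3
tcp_pos: [0.5239, -0.2152, 0.2537]
eef_rot: [180.0, 0.1, -17.8]
contact_force: [0.5, 0.8, 0.4]
gripper_width: 0.0005
```

Emit:
step_arm:
  motion:
    - [0.0,0,0,-0.03,0]
    - [0.0,0,0,-0.05,0]
    - [0.0,0,0,-0.05,0]
    - [0.0,0,0,-0.05,0]

```text
time_s: 18.8
tcp_pos: [0.524, -0.2151, 0.3029]
eef_rot: [-180.0, 0.1, -17.8]
contact_force: [-0.9, 0.3, -0.1]
gripper_width: 0.0002
```

Run:
```python
from h import *
s=r.get_state(); print(s["time_s"],s["tcp_pos"],s["contact_force"],s["gripper_width"])
for c in ["side","top","wrist"]:
    d=capture(c); W=cloud(d); cc=(.525,-.215)
    im=d["image"]; cv2.imwrite(f"pics/{c}7.png",im[:,:,::-1])
    if c=="side": im=cv2.resize(im[70:150,290:390],None,fx=7,fy=7,interpolation=cv2.INTER_CUBIC); cv2.imwrite(f"pics/{c}7z.png",im[:,:,::-1])
    for n,z0,z1 in [("top",.190,.212),("rim",.138,.1485)]:
        m=near(W,cc,.035,z0,z1); print(c,n,circ(m,W) if m.sum() else 0)
    for l in ["head","socket","beaker","reagent","tube_rack"]:
        print(c,l,[(x["p"],x["location"]) for x in spotter.tip_of(c,l)][:1])
```

```text
18.8 [ 0.52397356 -0.21508739  0.30288364] [-0.91115734  0.30262152 -0.08369511] 0.00018926490426537313
side top (((0.5237089991569519, -0.21244145929813385), 0.02381383255124092), array([ 0.5246078 , -0.20884612], dtype=float32), 181, np.float64(0.1954853103777926))
side rim (((0.5239015221595764, -0.21053440868854523), 0.03256625682115555), array([ 0.52450013, -0.19445136], dtype=float32), 154, np.float64(0.14489431209844023))
side head [(0.8, [0.5277, -0.2162, 0.1488])]
side socket [(0.97, [0.5252, -0.2131, 0.1495])]
side beaker [(0.72, [0.4057, -0.0208, -0.0024])]
side reagent [(0.7, [0.7292, -0.0458, -0.0011])]
side tube_rack [(0.66, [0.5634, -0.0035, 0.0038])]
top top 0
top rim 0
top head []
top socket []
top beaker []
top reagent [(0.82, [0.7255, -0.0471, 0.0017])]
top tube_rack []
wrist top (((0.5258641242980957, -0.21577194333076477), 0.022044401615858078), array([ 0.527155  , -0.21618679], dtype=float32), 1957, np.float64(0.19629247917365802))
wrist rim (((0.5254605412483215, -0.215378075838089), 0.03100389614701271), array([ 0.5394761 , -0.21984282], dtype=float32), 651, np.float64(0.14589984246920773))
wrist head [(0.66, [0.5261, -0.2162, 0.1414])]
wrist socket []
wrist beaker []
wrist reagent [(0.94, [0.7259, -0.0462, -0.0031])]
wrist tube_rack [(0.78, [0.5597, 0.0015, -0.001])]
```

View pics/side7z.png

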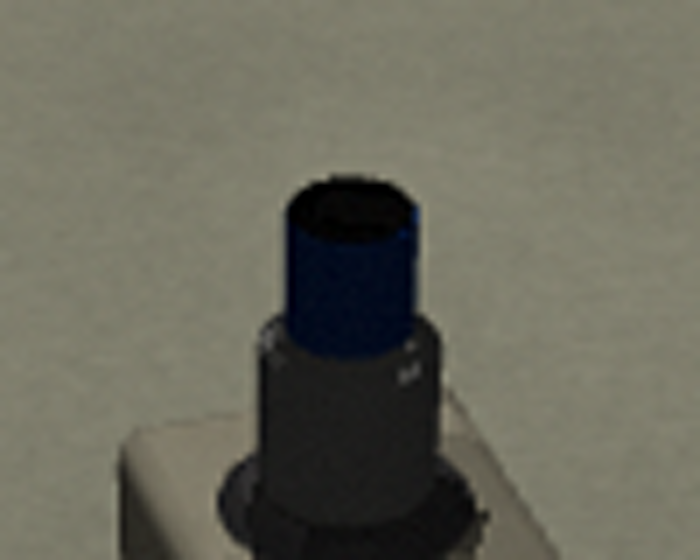

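View pics/wrist7.png

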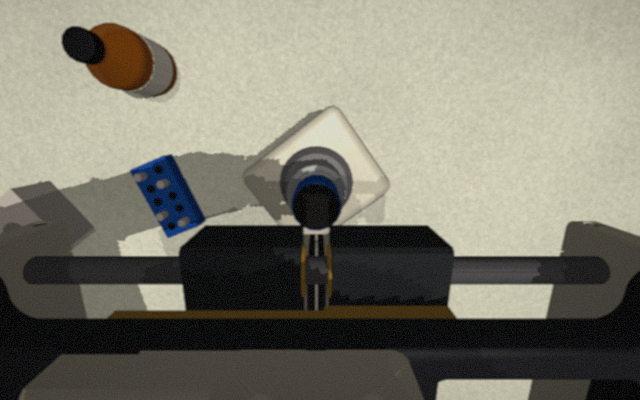

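Run:
```python
from h import *
cc=(.5256,-.2155); T=[];R=[];H=[]
for i in range(4):
    d=capture("wrist"); W=cloud(d)
    m=near(W,cc,.018,.19,.2); p=W[m]; A=np.c_[p[:,:2]-cc,np.ones(len(p))]; c=np.linalg.lstsq(A,p[:,2],rcond=None)[0]
    rr=np.hypot(W[...,0]-cc[0],W[...,1]-cc[1])
    m2=(rr>.0265)&(rr<.0295)&(W[...,2]>.142)&(W[...,2]<.149); q=W[m2]
    # collar top z=home+5mm -> .151
    m3=(rr>.0228)&(rr<.0245)&(W[...,2]>.147)&(W[...,2]<.160); k=W[m3]
    print(c.round(4),np.median(q[:,2]).round(4),len(q),np.median(k[:,2]).round(4) if len(k) else 0,len(k))
im=cv2.resize(d["image"][130:240,250:390],None,fx=5,fy=5,interpolation=cv2.INTER_CUBIC); cv2.imwrite("pics/w8.png",cv2.convertScaleAbs(im[:,:,::-1],alpha=1.6))
```

```text
[-0.0057 -0.0016  0.1965] 0.146 321 0.1513 131
[-0.0066  0.008   0.1965] 0.146 332 0.1513 131
[-0.0072  0.0019  0.1965] 0.146 330 0.1514 129
[-0.0031  0.0052  0.1965] 0.146 329 0.1514 135
```

View pics/w8.png

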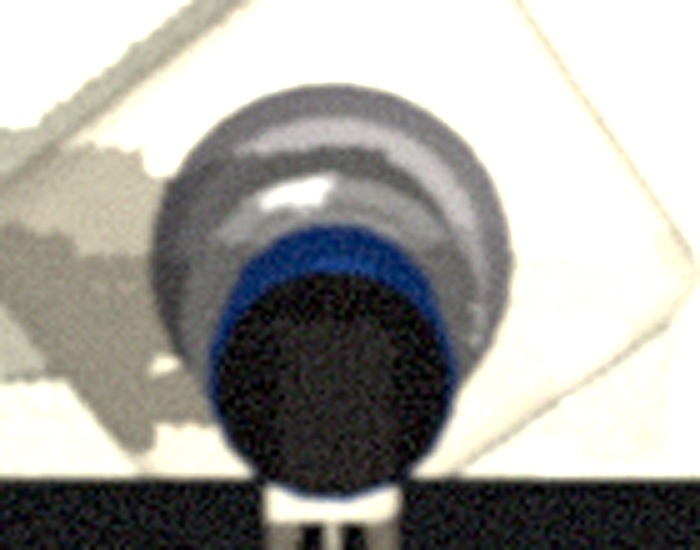

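The residual (top 50.5 mm above the rim, against 50 nominal) may be camera bias or a gap of about 0.4 mm. A second, carefully limited tap will tell.

Emit:
step_arm:
  motion:
    - [0.0,0,0,0.03,0]
    - [0.0,0,0,0.06,0]
    - [0.0,0,0,0.078,0]
    - [0.0,0,0,0.085,0]
    - [0.0,0,0,0.085,0]

```text
time_s: 20.52
tcp_pos: [0.5244, -0.2154, 0.2186]
eef_rot: [180.0, 0.0, -17.7]
contact_force: [-0.5, 0.6, 0.4]
gripper_width: 0.0009
```

Emit:
step_arm:
  motion:
    - [0.0,0,0,0.001,0]
    - [0.0,0,0,0.002,0]
    - [0.0,0,0,0.003,0]
    - [0.0,0,0,0.004,0]
    - [0.0,0,0,0.004,0]

```text
time_s: 21.15
tcp_pos: [0.5245, -0.2154, 0.215]
eef_rot: [180.0, -0.0, -17.7]
contact_force: [-1.0, -0.3, 3.9]
gripper_width: 0.0006
```

Emit:
step_arm:
  motion:
    - [0.0,0,0,0.001,0]
    - [0.0,0,0,0.002,0]
    - [0.0,0,0,0.002,0]

```text
time_s: 21.52
tcp_pos: [0.5247, -0.2155, 0.2134]
eef_rot: [180.0, -0.1, -17.7]
contact_force: [-1.2, 1.5, 7.3]
gripper_width: 0.0004
```

Emit:
step_arm:
  motion:
    - [0.0,0,0,0.001,0]
    - [0.0,0,0,0.002,0]
    - [0.0,0,0,0.003,0]
    - [0.0,0,0,0.003,0]

```text
time_s: 22.02
tcp_pos: [0.5249, -0.2157, 0.2114]
eef_rot: [180.0, -0.1, -17.7]
contact_force: [-3.1, 2.3, 14.0]
gripper_width: 0.0005
```

Emit:
step_arm:
  motion:
    - [0.0,0,0,0.001,0]
    - [0.0,0,0,0.002,0]
    - [0.0,0,0,0.0025,0]
    - [0.0,0,0,0.0025,0]

```text
time_s: 22.52
tcp_pos: [0.525, -0.2157, 0.2097]
eef_rot: [180.0, -0.2, -17.7]
contact_force: [-5.2, 3.5, 17.8]
gripper_width: 0.0002
```

Emit:
step_arm:
  motion:
    - [0.0,0,0,0.001,0]
    - [0.0,0,0,0.002,0]
    - [0.0,0,0,0.0025,0]
    - [0.0,0,0,0.0025,0]

```text
time_s: 23.02
tcp_pos: [0.5251, -0.2158, 0.208]
eef_rot: [180.0, -0.2, -17.7]
contact_force: [-6.3, 4.6, 24.0]
gripper_width: 0.0006
```

Emit:
step_arm:
  motion:
    - [0.0,0,0,0.001,0]
    - [0.0,0,0,0.001,0]

```text
time_s: 23.28
tcp_pos: [0.5251, -0.2158, 0.2073]
eef_rot: [180.0, -0.2, -17.7]
contact_force: [-8.0, 4.9, 25.3]
gripper_width: 0.0001
```

Emit:
step_arm:
  motion:
    - [0.0,-0.001,0,0,0]
    - [0.0,-0.0015,0,0,0]
    - [0.0,-0.0015,0,0,0]

```text
time_s: 23.65
tcp_pos: [0.5248, -0.2156, 0.2077]
eef_rot: [180.0, -0.4, -17.7]
contact_force: [-5.0, 2.6, 24.5]
gripper_width: 0.0002
```

Emit:
step_arm:
  motion:
    - [0.0,0,0,0.001,0]
    - [0.0,0,0,0.001,0]

```text
time_s: 23.9
tcp_pos: [0.5248, -0.2157, 0.2069]
eef_rot: [180.0, -0.4, -17.7]
contact_force: [-5.6, 3.8, 25.8]
gripper_width: 0.0004
```

Emit:
step_arm:
  motion:
    - [0.0,-0.001,0,0.001,0]
    - [0.0,-0.001,0,0.001,0]

```text
time_s: 24.15
tcp_pos: [0.5245, -0.2155, 0.2064]
eef_rot: [180.0, -0.5, -17.6]
contact_force: [-4.1, 3.2, 28.1]
gripper_width: 0.0003
```

Emit:
step_arm:
  motion:
    - [0.0,0,0,-0.004,0]
    - [0.0,0,0,-0.008,0]
    - [0.0,0,0,-0.015,0]
    - [0.0,0,0,-0.03,0]
    - [0.0,0,0,-0.055,0]

```text
time_s: 24.78
tcp_pos: [0.5211, -0.2144, 0.2563]
eef_rot: [180.0, 0.2, -17.8]
contact_force: [-0.4, 0.1, 0.1]
gripper_width: 0.0005
```

Emit:
step_arm:
  motion:
    - [0.0,0.0025,0,-0.03,0]
    - [0.0,0.0025,0,-0.042,0]
    - [0.0,0.0025,0,-0.042,0]
    - [0.0,0.0025,0,-0.042,0]

```text
time_s: 25.28
tcp_pos: [0.5237, -0.2151, 0.2973]
eef_rot: [-180.0, 0.1, -17.8]
contact_force: [0.1, -0.1, -0.6]
gripper_width: 0.0002
```

Run:
```python
from h import *
s=r.get_state(); print(s["time_s"],s["tcp_pos"],s["contact_force"])
cc=(.5256,-.2155)
for i in range(3):
    d=capture("wrist"); W=cloud(d)
    m=near(W,cc,.018,.19,.2); p=W[m]; A=np.c_[p[:,:2]-cc,np.ones(len(p))]; c=np.linalg.lstsq(A,p[:,2],rcond=None)[0]
    rr=np.hypot(W[...,0]-cc[0],W[...,1]-cc[1])
    q=W[(rr>.0265)&(rr<.0295)&(W[...,2]>.142)&(W[...,2]<.149)]
    k=W[(rr>.0228)&(rr<.0245)&(W[...,2]>.147)&(W[...,2]<.160)]
    print(c.round(4),np.median(q[:,2]).round(4),len(q),np.median(k[:,2]).round(4),len(k))
d=capture("side");W=cloud(d)
for n,z0,z1 in [("top",.190,.212),("rim",.138,.1485)]:
    m=near(W,(.525,-.215),.035,z0,z1); print(n,circ(m,W))
for l in ["beaker","tube_rack","reagent"]: print(l,[(x["p"],x["location"]) for x in spotter.tip_of("side",l)][:1])
```

```text
25.275 [ 0.52367429 -0.21511271  0.29729784] [ 0.14776414 -0.14958538 -0.61205865]
[-0.0014 -0.0032  0.1962] 0.1461 337 0.151 144
[1.000e-04 1.500e-03 1.962e-01] 0.146 333 0.1511 138
[-0.0007 -0.0006  0.1962] 0.146 331 0.1511 142
top (((0.5244070887565613, -0.2118089497089386), 0.02360966056585312), array([ 0.5246475 , -0.20858465], dtype=float32), 176, np.float64(0.19513334227166007))
rim (((0.5240936875343323, -0.21007108688354492), 0.03137143701314926), array([ 0.5237391 , -0.19531956], dtype=float32), 160, np.float64(0.14460516158442277))
beaker [(0.75, [0.4062, -0.0197, -0.0032])]
tube_rack [(0.57, [0.5628, -0.0022, 0.0069])]
reagent [(0.68, [0.7291, -0.0464, -0.0009])]
```

The collar top is now 5.0 mm above the rim, the rubber top 50.2 mm, and the tilt has gone from about 0.4° to about 0. It's flush, so I'll hand in.

```bash
python3 -c "
from plant import workorder; print(workorder.close_job())"
```

```text
the job is handed in; nothing more can be done
None
```

The mixing head is in the mixer socket with its collar fully home. I handed the job in at about 25.5 s of the 61 s.

- **Placing:** I lifted the head from the stand, set it in the socket with about 5.5 N and let go. It stood upright with the collar about 7.5–8 mm above the rim.
- **Tapping:** I pressed the rubber top with closed fingers in two slow taps, peaking at about 25 N and 28 N. That is an estimated spindle sink of at most about 9 mm, worked out from force since I had no direct spindle reading. It stays below the 10 mm limit but is fairly close to it.
- **After the first tap:** the stiffness rose to the mount's 3 N/mm, which suggested the collar was home. The depth images disagreed, showing about 0.4 mm of gap and 0.4° of tilt, so I tapped again. Sideways force reached about 9 N in that second tap and I eased part of it off.
- **Last checks with the arm clear (TCP at z ≈ 0.297 m):**
  - From the wrist camera, the collar's top was 5.0 mm above the rim (nominal 5) and the rubber top 50.2 mm (nominal 50), with tilt about 0. The rim was back at 146 mm.
  - The coarser side camera gave 50.5 mm for the rubber top.
  - The side camera placed the beaker, bottle and rack within about 5 mm of where they started in plan, close to its error. Its height for the rack was 6 mm off, which I put down to a weak detection.

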